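# Set the push pad of a grooming-bench dispenser so that a 12 N press is enough

## Task

The dispenser's steel push arm is too hard to push. Press straight down on top of the orange push pad with 12 N and hold about a second to see how far the arm's tip sinks, then slide the pad along the arm until that same 12 N press on it, again held about a second, brings the tip level with the red line on the gauge. Never press the arm down with more than 18 N, leave the brush, canister and combs alone, and let go at the end so that the arm springs back up.

Things in the scene. Friction and masses are not known exactly. Their poses are not given: they have to be found in the camera images.
- dispenser: brushed steel push dispenser on a spruce stand fixed to the bench (base 418 x 100 x 18 mm). Origin on the bench below the push arm's root (hinge); z up; the arm points along -x. Housing 100 mm wide (y), from x = 0 to 130 mm, its 130 mm wide back board ends at x = 149 mm; both tops 176 mm above the bench. The gauge post stands at x = -244 mm
- push_arm (a joint): angle of the push arm (steel strip 220 x 22 x 5 mm) about its root, rad: 0 = level at its upper stop, 140 mm above the bench; grows as it is pressed down; 0.45 = lower stop. Pressed with F newtons at L metres from the root it sinks to about (F x L - T) / 5.0 rad. T, how hard the arm is, differs every time (about 0.05 to 0.8 N m) and cannot be seen; at first it is always too hard
- push_tip (a point): end of the push arm (black band), 220 mm from the root; moves with the arm; 140 mm above the bench when the arm is up
- gauge_mark (a point): middle of the red line (4 mm high, 36 mm wide) across the white gauge post (22 wide, 6 thick, top 170 mm above the bench) just beyond the arm's tip; 90 mm above the bench, so 50 mm below the tip's place when the arm is up; black ticks are 10 mm apart
- push_pad (a joint): position of the orange push pad along the arm, m: 0 = its middle is 65 mm from the arm's root, grows as it slides towards the tip, to 0.115 (180 mm from the root). It starts near the root, takes about 10 N to slide and stays where it is left. Farther out it makes the arm easier to push
- pad_top (a point): top of the orange push pad, where to press: a saddle round the arm, 30 mm long along the arm and 36 mm wide across it, its flat sides 20 mm high (130 to 150 mm above the bench with the arm up, can be pinched across the arm), with a half-round rib of 6 mm radius across the top; this point is 156 mm above the bench when the arm is up and moves with the pad
- bath_brush: loose blue silicone bath brush, 120 x 62 x 48 mm, bristles down, origin under its centre; not to be disturbed
- treat_canister: loose red plastic treat canister with a closed hinged lid, 94 mm across, 110 mm high, origin under its centre; not to be disturbed
- comb_a: loose steel comb, 180 x 34 x 4 mm, lying on the bench under the other comb, origin under its centre; not to be disturbed
- comb_b: loose steel comb of the same size lying crosswise on comb_a; not to be disturbed

How it is judged:
On the way, in this order (a step that is already met when the one before it is completed fails the run):
1. the push pad is test-pressed with 12 N (11 to 13 N) for 0.4 s (contact force between the fingers and push_pad between 11 and 13 N), for 0.4 s.
2. a 12 N press (11 to 13 N) on the push pad holds the tip within 4 mm of the red line's height for 0.4 s (all of step 1 and z of push_tip in the frame of gauge_mark between -0.004 and 0.004 m), for 0.4 s.
At the end, for the whole second after the job is handed in: The arm has sprung back up (tip more than 42 mm above the red line) and is still, the pad is still moved out (reading above 0.018), and the brush, canister and combs are within 15 mm of where they were (z of push_tip in the frame of gauge_mark above 0.042 m and velocity of joint push_arm between -0.05 and 0.05 rad/s and value of joint push_pad above 0.018 m and distance of each of bath_brush, treat_canister, comb_a, comb_b from where it was at the start of the episode below 0.015 m); the robot touches nothing.
It fails at once if the push arm is pressed down with more than 18 N (contact force between the fingers and push_arm above 18 N and value of joint push_arm above 0.08 rad).
It fails at once if the bath_brush is shifted by more than 15 mm (distance of bath_brush from where it was at the start of the episode above 0.015 m).
It fails at once if the treat_canister is shifted by more than 15 mm (distance of treat_canister from where it was at the start of the episode above 0.015 m).
It fails at once if the comb_a is shifted by more than 15 mm (distance of comb_a from where it was at the start of the episode above 0.015 m).
It fails at once if the comb_b is shifted by more than 15 mm (distance of comb_b from where it was at the start of the episode above 0.015 m).
It also fails if it takes over 64 s, if anything falls off the work surface, if the arm or the gripper's body presses on something with over 40 N, if the wrist force passes 120 N, or if a joint passes its speed limit or range.

## Robot

A 6-joint arm with a two-finger parallel gripper is mounted at the origin on the work surface. World frame = base frame: x ahead of the robot, y to its left, z up, the work surface at z = 0. Lengths are in m, angles in rad, forces in N, time in s.
With the tool pointing down it reaches from about 0.35 to 0.975 m from the base axis. Payload 4.9 kg.
Tool frame: the origin (TCP) lies on the centre line of the jaws, within the pads' length; the fingertips stand 14 mm ahead of it and the grasp point (between the pads) lies 5 mm behind it; z points along the fingers, y is the line along which they close (so a half turn about z gives the same grasp; the last joint's range is limited). The gripper opens to 85 mm and grips with 20 to 120 N. Pads are 22 mm wide; open, the fingers measure 114 mm over their backs; the gripper's body (76 mm by 85 mm) begins 54 mm behind the grasp point. The pads swing forward as they close: fully open they stand 13 mm farther back than shut.
Start: joints at [-1.318, 0.053, 1.613, -0, 1.476, -0.119], TCP at [0.227, -0.582, 0.245] pointing down, gripper open.
Joint ranges: [-3.01, 3.01], [-1.01, 2.22], [0.06, 2.58], [-1.02, 4.17], [0.09, 2.62], [-3.14, 3.14]. Speed limits (rad/s): [2.57, 2.57, 3.14, 3.14, 3.14, 3.14].

## Interface

Orientations are given as a unit quaternion [w, x, y, z].
In Python, from plant import * gives the robot as it stands.
- The arm moves only by the tool send_rows, never from a script. Its argument "steps" is a list of rows, each an object with "translation": the shift along the tool's x, y, z in cm, a list of three; "delta_rot": the turn, a rotation vector about the tool's x, y, z in rad, a list of three; "jaw": the finger opening in cm, from 0 to 8.54. In form: [{"translation": [dx, dy, dz], "delta_rot": [rx, ry, rz], "jaw": jaw}, ...]. A call has exactly 8 rows; each row is the pose to reach, as a shift and turn from the pose commanded when the call began, along the tool's axes at that moment; what a row does not reach only later rows make up. A row lasts 1/10 s, in which the tool goes at most 50 mm and 8.59 degrees, less where a joint would pass 70% of its speed; a pose out of reach is approached as far as the arm can. A call with a gripper value outside its range is refused whole. The fingers move at their own pace and stop on an object; the grip force is fixed at half the most. Time passes only in rows, so rows that repeat a pose let the fingers close, or fill a call up. It gives the time, the measured TCP pose, the force, the opening and the grip force at its end, in the units of the state.
- state(): the state, without advancing time (a new reading comes with each control period).
- grab_frame(name): name is "scene" or "top" or "wrist"; returns a dict with "pixels" (420x560x3 uint8, blue, green, red), "range_z" (420x560 float32, m along the optical axis (not along the pixel's ray), 0 where there is no reading), "fx", "fy", "cx", "cy" (pixels), "dist" ([k1, k2, p1, p2, k3] as OpenCV has them; the pictures are not rectified), "rvec" (rotation vector, rad) and "tvec" (3), from world to camera coordinates, as OpenCV has them. Camera axes: x right, y down, z forward; pixel columns grow to the right and rows downward; lengths in m; the calibration is good to about 2 mm. A picture is of the moment at which its call begins.
- job_done(): hands the job in; it is judged then, once.
The state is a dict: "time": time; "joint_pos": joint angles; "joint_vel": joint speeds; "joint_efforts": joint torques, N m; "tool_pos": TCP position; "tool_rot": TCP orientation; "contact_force": force on the tool from outside, world axes, zero at the start; "ft_torque": the same for the moment, N m; "gripper_width": opening from 0.0 (shut) to 1.0 (fully open); "grasp_force": force on a finger pad.
Only numpy, scipy, OpenCV 4.12 (cv2) and the standard library are available. Lean on these libraries where they do the work, as an engineer would, in place of code of your own. Each camera call takes 0.05 s, during which the arm holds its last target. There are 200 camera calls.

## Working session

There is one attempt and no reset: what is moved stays moved. The work goes in short steps, Python scripts to look and compute and a tool call to move; the robot and the scene stay as the last step left them, time stands still between calls to the robot, and variables do not carry over. Pictures are saved under pics/ and viewed, at most 10 in all, crops included, and the job is handed in when it is done.

Besides the shell and the picture viewer there is one more tool, called after "Emit:" by a JSON object that holds its "method" and its "body", one argument or row to a line. send_rows: Moves the arm, as the interface text tells. Its arguments: {"type":"object","properties":{"steps":{"type":"array","items":{"type":"object","properties":{"translation":{"type":"array","items":{"type":"number"}},"delta_rot":{"type":"array","items":{"type":"number"}},"jaw":{"type":"number"}}}}},"required":["steps"]}

```bash
mkdir -p pics; python3 - <<'E'
from plant import *
import cv2,numpy as np
ims=[]
for n in ["scene","top"]:
    f=grab_frame(n); np.savez(f"{n}.npz",**f); ims.append(f["pixels"]); cv2.imwrite(f"pics/{n}0.png",f["pixels"])
    print(n,f["fx"],f["dist"],f["rvec"],f["tvec"])
print(state())
E
```

```text
scene 430.047556286043 [-0.13227931  0.          0.          0.          0.        ] [ 2.42398412  0.54924625 -0.21242347] [-0.58286224 -0.12591597  1.62743136]
top 382.18865053304904 [-0.07450414  0.          0.          0.          0.        ] [ 2.14866335 -2.19885308  0.09624409] [-0.00114451  0.63073696  1.00118212]
{'time': 0.1, 'joint_pos': array([-1.31800264e+00,  5.33082857e-02,  1.61419880e+00,  1.51127704e-05,
        1.47597771e+00, -1.18965798e-01]), 'joint_vel': array([-0.00152749, -0.00175425, -0.00404401, -0.00129195, -0.00127344,
       -0.00082103]), 'joint_efforts': array([ 1.01987484e-03, -3.94905424e+01, -3.71362317e+01, -9.87721137e-05,
        3.90676447e-03, -2.05014459e-06]), 'tool_pos': array([ 0.22692039, -0.5817616 ,  0.24414996]), 'tool_rot': array([-9.44456895e-04,  9.82773739e-01,  1.84810399e-01, -5.57531919e-05]), 'contact_force': array([ 0.42900094, -0.16338052,  0.5345996 ]), 'ft_torque': array([-0.02428023,  0.02965314, -0.01986335]), 'grasp_force': 0.0, 'gripper_width': 0.9966048579971308}
```

View pics/scene0.png

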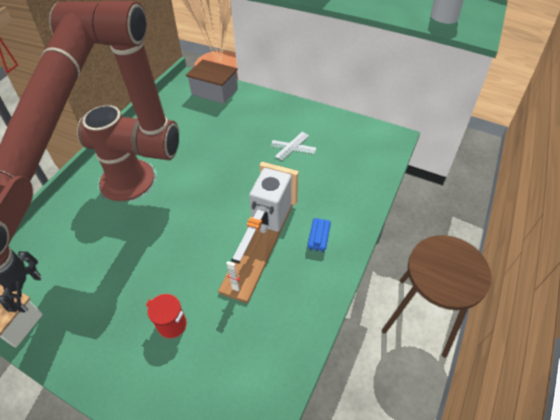

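View pics/top0.png

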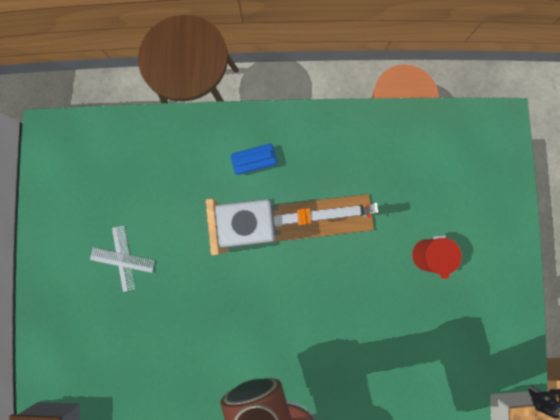

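The top view shows the pad at about (304,216), the arm's tip near (362,211), the gauge at (374,209), the canister at (438,257), the brush at (254,159) and the combs at (122,260). Nothing stands close to the arm.

```bash
cat > h.py <<'E'
import cv2,numpy as np
from scipy.spatial.transform import Rotation as R
def cast(f,uv,z):
    K=np.array([[f["fx"],0,f["cx"]],[0,f["fy"],f["cy"]],[0,0,1]],float)
    uv=np.asarray(uv,float).reshape(-1,1,2)
    n=cv2.undistortPoints(uv,K,f["dist"]).reshape(-1,2)
    M=cv2.Rodrigues(np.asarray(f["rvec"],float))[0]; t=np.asarray(f["tvec"]).ravel()
    c=-M.T@t; d=np.c_[n,np.ones(len(n))]@M
    return c+d*((z-c[2])/d[:,2])[:,None]
def orange(f):
    h=cv2.cvtColor(f["pixels"],cv2.COLOR_BGR2HSV)
    return cv2.inRange(h,(5,190,150),(16,255,255))
def blobs(m,amin=15):
    n,l,s,c=cv2.connectedComponentsWithStats(m)
    return [(c[i].round(1),s[i]) for i in range(1,n) if s[i,4]>=amin]
def rot(q): return R.from_quat(np.r_[q[1:],q[0]])
E
python3 - <<'E'
from h import *
for n in ["top","scene"]:
    f=dict(np.load(n+".npz")); print(n,f["fx"],f["cx"],f["cy"])
    for c,s in blobs(orange(f)):
        print("orange",c,s, cast(f,c,.150 if n=="top" else .145).round(4), f["range_z"][int(c[1]),int(c[0])])
f=dict(np.load("top.npz"))
h=cv2.cvtColor(f["pixels"],cv2.COLOR_BGR2HSV)
w=np.zeros(h.shape[:2],np.uint8); w[190:240,315:360]=255
steel=cv2.inRange(h,(0,0,120),(180,60,255))&w
pts=cv2.findNonZero(steel); l=cv2.fitLine(pts,cv2.DIST_L2,0,.01,.01).ravel(); print("steel",len(pts),l)
P=cast(f,[l[2:]-40*l[:2],l[2:]+40*l[:2]],.1425);print(P, np.degrees(np.arctan2(*(P[1]-P[0])[1::-1])))
w[:]=0;w[195:225,364:385]=255
for c,s in blobs(cv2.inRange(h,(0,0,180),(180,50,255))&w,4): print("post",c,s,cast(f,c,.17))
# housing
w[:]=0;w[190:255,215:277]=255
m=cv2.inRange(h,(0,0,100),(180,60,255))&w
r=cv2.minAreaRect(cv2.findNonZero(m));print(r,cast(f,cv2.boxPoints(r),.176))
E
```

```text
top 382.18865053304904 281.95351444991746 208.73126061246597
orange [303.5 216.2] [297 209  14  16 163] [[ 0.6005 -0.0665  0.15  ]] 0.90082943
scene 430.047556286043 277.7704091869519 212.71550182489196
steel 462 [ 9.9297881e-01 -1.1829221e-01  3.3685715e+02  2.1273810e+02]
[[ 0.59836769 -0.05164725  0.1425    ]
 [ 0.61664271 -0.24337201  0.1425    ]] -84.55507476542898
post [375.3 207.3] [374 203   4   9  31] [[ 0.61597008 -0.23361576  0.17      ]]
((246.35646057128906, 224.06436157226562), (54.130027770996094, 60.79677200317383), 84.2894058227539) [[ 0.64078243  0.14256011  0.176     ]
 [ 0.65155799  0.001959    0.176     ]
 [ 0.52715655 -0.0077381   0.176     ]
 [ 0.51633994  0.13114535  0.176     ]]
```

```bash
cat > go.py <<'E'
import sys
from plant import *
from h import *
# usage: go.py x y z yaw_deg_of_tool_y : shift in tool axes (cm) and delta_rot (rad)
s=state(); x,y,z,a=map(float,sys.argv[1:5]); a=np.radians(a)
q=rot(s["tool_rot"]); ty=np.array([np.cos(a),np.sin(a),0]); tz=np.array([0,0,-1.])
T=R.from_matrix(np.c_[np.cross(ty,tz),ty,tz])
print("t",s["time"],"pos",s["tool_pos"].round(4),"F",s["contact_force"].round(2))
print("shift cm",(q.inv().apply(np.array([x,y,z])-s["tool_pos"])*100).round(2),"rot",(q.inv()*T).as_rotvec().round(4))
E
python3 go.py 0.6005 -0.0665 0.26 5.45
```

```text
t 0.1 pos [ 0.2269 -0.5818  0.2441] F [ 0.43 -0.16  0.53]
shift cm [ 53.52 -34.44  -1.51] rot [-0.0015 -0.0014 -1.2942]
```

Emit:
{"method": "send_rows", "body": {
  "steps": [
    {"translation": [3.8, -2.4, -0.5], "delta_rot": [0, 0, -0.09], "jaw": 0},
    {"translation": [7.6, -4.9, -1.0], "delta_rot": [0, 0, -0.18], "jaw": 0},
    {"translation": [11.4, -7.3, -1.5], "delta_rot": [0, 0, -0.27], "jaw": 0},
    {"translation": [15.2, -9.8, -1.5], "delta_rot": [0, 0, -0.36], "jaw": 0},
    {"translation": [19, -12.2, -1.5], "delta_rot": [0, 0, -0.46], "jaw": 0},
    {"translation": [22.8, -14.7, -1.5], "delta_rot": [0, 0, -0.55], "jaw": 0},
    {"translation": [26.6, -17.1, -1.5], "delta_rot": [0, 0, -0.64], "jaw": 0},
    {"translation": [30.4, -19.6, -1.5], "delta_rot": [0, 0, -0.73], "jaw": 0}
  ]
}}

```text
time: 0.9
tool_pos: [0.4397, -0.2875, 0.2599]
tool_rot: [-0.0, 0.851, 0.525, -0.0]
contact_force: [1.1, 0.0, 0.3]
gripper_width: 0.0
grasp_force: 0.0
```

```bash
python3 go.py 0.6005 -0.0665 0.26 5.45
```

```text
t 0.9 pos [ 0.4397 -0.2875  0.2599] F [1.11 0.04 0.26]
shift cm [ 2.697e+01  4.450e+00 -1.000e-02] rot [-2.000e-04 -2.000e-04 -5.607e-01]
```

Emit:
{"method": "send_rows", "body": {
  "steps": [
    {"translation": [4.5, 0.7, 0], "delta_rot": [0, 0, -0.1], "jaw": 0},
    {"translation": [9, 1.5, 0], "delta_rot": [0, 0, -0.2], "jaw": 0},
    {"translation": [13.5, 2.2, 0], "delta_rot": [0, 0, -0.3], "jaw": 0},
    {"translation": [18, 3, 0], "delta_rot": [0, 0, -0.4], "jaw": 0},
    {"translation": [22.5, 3.7, 0], "delta_rot": [0, 0, -0.5], "jaw": 0},
    {"translation": [27, 4.45, 0], "delta_rot": [0, 0, -0.56], "jaw": 0},
    {"translation": [27, 4.45, 0], "delta_rot": [0, 0, -0.56], "jaw": 0},
    {"translation": [27, 4.45, 0], "delta_rot": [0, 0, -0.56], "jaw": 0}
  ]
}}

```text
time: 1.7
tool_pos: [0.6008, -0.0675, 0.2594]
tool_rot: [-0.001, 0.674, 0.739, -0.001]
contact_force: [-0.1, -0.1, 0.3]
gripper_width: -0.002
grasp_force: 0.0
```

```bash
python3 go.py 0.6005 -0.0665 0.19 5.45; python3 - <<'E'
from plant import *
from h import *
f=grab_frame("wrist"); np.savez("w1.npz",**f); cv2.imwrite("pics/w1.png",f["pixels"])
for c,s in blobs(orange(f)): print(c,s,cast(f,c,.152), cast(f,[s[:2],s[:2]+s[2:4]],.152))
s=state();print(s["joint_pos"],s["contact_force"])
E
```

```text
t 1.7 pos [ 0.6008 -0.0675  0.2594] F [-0.14 -0.11  0.26]
shift cm [ 0.11 -0.01  6.94] rot [-0.0017 -0.0001 -0.0024]
[-2.36413584e-01 -3.03363100e-03  1.64580840e+00 -4.56107362e-04
  1.50016304e+00 -3.27579841e-01] [-0.08744846  0.02010674  0.56792389]
```

View pics/w1.png

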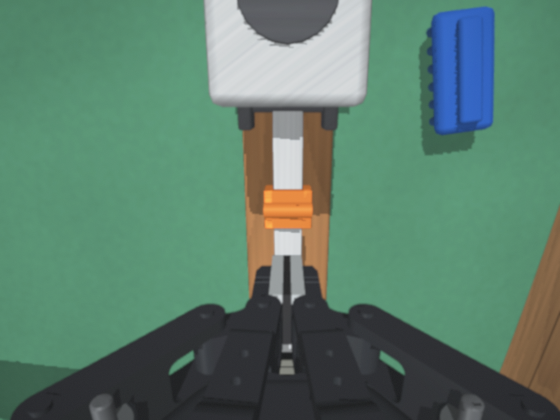

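The wrist view is well aligned. The pad's rib is at about (288,210), the housing's face edge is at row ~105, and the arm runs down along column 288.

```bash
python3 - <<'E'
from h import *
f=dict(np.load("w1.npz"))
h=cv2.cvtColor(f["pixels"],cv2.COLOR_BGR2HSV); print(h[210,288],h[195,288])
m=cv2.inRange(h,(5,170,120),(22,255,255)); m[:170]=0;m[240:]=0;m[:,:255]=0;m[:,320:]=0
c=cv2.boundingRect(m);print(c)
x0,y0,w,hh=c
print("rib",cast(f,[[x0+w/2,210]],.155),"back top edge",cast(f,[[x0+w/2,y0]],.15),"sides",cast(f,[[x0,210],[x0+w,210]],.155))
print("housing top edge",cast(f,[[288,104]],.176),"arm mid",cast(f,[[287.5,150]],.1425),"axis2",cast(f,[[287.5,240]],.1425))
print(f["range_z"][210,288],f["range_z"][150,288])
E
```

```text
[ 15 170 241] [ 13 181 232]
(263, 185, 50, 43)
rib [[ 0.60135543 -0.06576787  0.155     ]] back top edge [[ 0.59967136 -0.04805212  0.15      ]] sides [[ 0.5829193  -0.06751938  0.155     ]
 [ 0.61978759 -0.06401698  0.155     ]]
housing top edge [[0.59415787 0.00885154 0.176     ]] arm mid [[ 0.59696189 -0.02342963  0.1425    ]] axis2 [[ 0.60377261 -0.09487231  0.1425    ]]
0.24332875 0.24308607
```

Emit:
{"method": "send_rows", "body": {
  "steps": [
    {"translation": [0.2, 0, 2], "delta_rot": [0, 0, 0], "jaw": 0},
    {"translation": [0.2, 0, 4], "delta_rot": [0, 0, 0], "jaw": 0},
    {"translation": [0.2, 0, 6], "delta_rot": [0, 0, 0], "jaw": 0},
    {"translation": [0.2, 0, 7.5], "delta_rot": [0, 0, 0], "jaw": 0},
    {"translation": [0.2, 0, 8.2], "delta_rot": [0, 0, 0], "jaw": 0},
    {"translation": [0.2, 0, 8.4], "delta_rot": [0, 0, 0], "jaw": 0},
    {"translation": [0.2, 0, 8.4], "delta_rot": [0, 0, 0], "jaw": 0},
    {"translation": [0.2, 0, 8.4], "delta_rot": [0, 0, 0], "jaw": 0}
  ]
}}

```text
time: 2.55
tool_pos: [0.6013, -0.0668, 0.1776]
tool_rot: [0.001, 0.674, 0.738, 0.0]
contact_force: [-0.2, 0.4, 0.8]
gripper_width: 0.003
grasp_force: 0.0
```

```bash
python3 go.py 0.6010 -0.0655 0.169 5.45; python3 go.py 0.6010 -0.0655 0.169 5.45;
```

```text
t 2.55 pos [ 0.6013 -0.0668  0.1776] F [-0.25  0.4   0.76]
shift cm [ 0.13 -0.02  0.86] rot [ 0.0019  0.0007 -0.0043]
t 2.55 pos [ 0.6013 -0.0668  0.1776] F [-0.25  0.4   0.76]
shift cm [ 0.13 -0.02  0.86] rot [ 0.0019  0.0007 -0.0043]
```

Emit:
{"method": "send_rows", "body": {
  "steps": [
    {"translation": [0.1, 0, 0.3], "delta_rot": [0, 0, 0], "jaw": 0},
    {"translation": [0.1, 0, 0.5], "delta_rot": [0, 0, 0], "jaw": 0},
    {"translation": [0.1, 0, 0.6], "delta_rot": [0, 0, 0], "jaw": 0},
    {"translation": [0.1, 0, 0.7], "delta_rot": [0, 0, 0], "jaw": 0},
    {"translation": [0.1, 0, 0.75], "delta_rot": [0, 0, 0], "jaw": 0},
    {"translation": [0.1, 0, 0.75], "delta_rot": [0, 0, 0], "jaw": 0},
    {"translation": [0.1, 0, 0.75], "delta_rot": [0, 0, 0], "jaw": 0},
    {"translation": [0.1, 0, 0.75], "delta_rot": [0, 0, 0], "jaw": 0}
  ]
}}

```text
time: 3.35
tool_pos: [0.6006, -0.0655, 0.169]
tool_rot: [0.0, 0.674, 0.739, 0.0]
contact_force: [-0.7, -0.3, 1.5]
gripper_width: -0.001
grasp_force: 0.9
```

Emit:
{"method": "send_rows", "body": {
  "steps": [
    {"translation": [0, 0, 0.05], "delta_rot": [0, 0, 0], "jaw": 0},
    {"translation": [0, 0, 0.05], "delta_rot": [0, 0, 0], "jaw": 0},
    {"translation": [0, 0, 0.1], "delta_rot": [0, 0, 0], "jaw": 0},
    {"translation": [0, 0, 0.1], "delta_rot": [0, 0, 0], "jaw": 0},
    {"translation": [0, 0, 0.1], "delta_rot": [0, 0, 0], "jaw": 0},
    {"translation": [0, 0, 0.1], "delta_rot": [0, 0, 0], "jaw": 0},
    {"translation": [0, 0, 0.1], "delta_rot": [0, 0, 0], "jaw": 0},
    {"translation": [0, 0, 0.1], "delta_rot": [0, 0, 0], "jaw": 0}
  ]
}}

```text
time: 4.15
tool_pos: [0.6006, -0.0657, 0.1679]
tool_rot: [0.0, 0.674, 0.739, -0.0]
contact_force: [-1.7, -2.1, 2.8]
gripper_width: 0.002
grasp_force: 1.6
```

Emit:
{"method": "send_rows", "body": {
  "steps": [
    {"translation": [0, 0, 0.1], "delta_rot": [0, 0, 0], "jaw": 0},
    {"translation": [0, 0, 0.2], "delta_rot": [0, 0, 0], "jaw": 0},
    {"translation": [0, 0, 0.2], "delta_rot": [0, 0, 0], "jaw": 0},
    {"translation": [0, 0, 0.2], "delta_rot": [0, 0, 0], "jaw": 0},
    {"translation": [0, 0, 0.2], "delta_rot": [0, 0, 0], "jaw": 0},
    {"translation": [0, 0, 0.2], "delta_rot": [0, 0, 0], "jaw": 0},
    {"translation": [0, 0, 0.2], "delta_rot": [0, 0, 0], "jaw": 0},
    {"translation": [0, 0, 0.2], "delta_rot": [0, 0, 0], "jaw": 0}
  ]
}}

```text
time: 4.95
tool_pos: [0.6007, -0.0657, 0.166]
tool_rot: [0.0, 0.674, 0.739, 0.0]
contact_force: [-0.2, -3.6, 4.7]
gripper_width: 0.003
grasp_force: 2.5
```

```bash
python3 - <<'E'
from plant import *
from h import *
for i in range(4):
    f=grab_frame("wrist"); s=state(); print(s["tool_pos"],s["contact_force"].round(2),s["ft_torque"].round(3))
E
```

```text
[ 0.60073641 -0.06567252  0.1659992 ] [ 0.9  -4.09  5.47] [-0.692  0.148 -0.004]
[ 0.60073243 -0.06569449  0.16598447] [ 0.05 -4.36  5.22] [-0.645  0.087 -0.011]
[ 0.6007278  -0.06567562  0.16598051] [-0.53 -4.09  5.14] [-0.696  0.117 -0.025]
[ 0.60074616 -0.06569123  0.16599188] [-1.17 -5.13  5.23] [-0.673  0.127 -0.001]
```

Emit:
{"method": "send_rows", "body": {
  "steps": [
    {"translation": [-0.05, 0, 0], "delta_rot": [0, 0, 0], "jaw": 0},
    {"translation": [-0.05, 0, 0.1], "delta_rot": [0, 0, 0], "jaw": 0},
    {"translation": [-0.07, 0, 0.2], "delta_rot": [0, 0, 0], "jaw": 0},
    {"translation": [-0.09, 0, 0.2], "delta_rot": [0, 0, 0], "jaw": 0},
    {"translation": [-0.1, 0, 0.2], "delta_rot": [0, 0, 0], "jaw": 0},
    {"translation": [-0.1, 0, 0.2], "delta_rot": [0, 0, 0], "jaw": 0},
    {"translation": [-0.1, 0, 0.2], "delta_rot": [0, 0, 0], "jaw": 0},
    {"translation": [-0.1, 0, 0.2], "delta_rot": [0, 0, 0], "jaw": 0}
  ]
}}

```text
time: 5.95
tool_pos: [0.6008, -0.066, 0.1642]
tool_rot: [-0.0, 0.674, 0.739, 0.0]
contact_force: [-0.4, -2.0, 6.1]
gripper_width: 0.002
grasp_force: 3.1
```

```bash
cat > look.py <<'E'
from plant import *
from h import *
import sys
F=[];M=[]
for i in range(int(sys.argv[1])):
    f=grab_frame("wrist"); s=state(); F.append(s["contact_force"]);M.append(s["ft_torque"])
print(s["time"],s["tool_pos"].round(4),np.mean(F,0).round(2),np.std(F,0).round(2),"torque",np.mean(M,0).round(3))
E
python3 look.py 4
```

```text
6.15 [ 0.6008 -0.066   0.1641] [-1.35 -1.71  6.1 ] [0.41 0.57 0.36] torque [-0.314  0.202 -0.018]
```

Emit:
{"method": "send_rows", "body": {
  "steps": [
    {"translation": [-0.03, 0, 0.1], "delta_rot": [0, 0, 0], "jaw": 0},
    {"translation": [-0.06, 0, 0.2], "delta_rot": [0, 0, 0], "jaw": 0},
    {"translation": [-0.1, 0, 0.3], "delta_rot": [0, 0, 0], "jaw": 0},
    {"translation": [-0.12, 0, 0.35], "delta_rot": [0, 0, 0], "jaw": 0},
    {"translation": [-0.12, 0, 0.35], "delta_rot": [0, 0, 0], "jaw": 0},
    {"translation": [-0.12, 0, 0.35], "delta_rot": [0, 0, 0], "jaw": 0},
    {"translation": [-0.12, 0, 0.35], "delta_rot": [0, 0, 0], "jaw": 0},
    {"translation": [-0.12, 0, 0.35], "delta_rot": [0, 0, 0], "jaw": 0}
  ]
}}

```text
time: 6.95
tool_pos: [0.6009, -0.0665, 0.1611]
tool_rot: [-0.001, 0.674, 0.739, 0.001]
contact_force: [-3.5, 0.5, 9.3]
gripper_width: -0.001
grasp_force: 4.2
```

```bash
python3 look.py 4
```

```text
7.15 [ 0.6008 -0.0665  0.1611] [-2.94  0.25  8.54] [0.49 0.2  0.36] torque [0.096 0.438 0.009]
```

Emit:
{"method": "send_rows", "body": {
  "steps": [
    {"translation": [-0.02, -0.05, 0.1], "delta_rot": [0, 0, 0], "jaw": 0},
    {"translation": [-0.04, -0.08, 0.2], "delta_rot": [0, 0, 0], "jaw": 0},
    {"translation": [-0.06, -0.08, 0.3], "delta_rot": [0, 0, 0], "jaw": 0},
    {"translation": [-0.08, -0.08, 0.4], "delta_rot": [0, 0, 0], "jaw": 0},
    {"translation": [-0.08, -0.08, 0.4], "delta_rot": [0, 0, 0], "jaw": 0},
    {"translation": [-0.08, -0.08, 0.4], "delta_rot": [0, 0, 0], "jaw": 0},
    {"translation": [-0.08, -0.08, 0.4], "delta_rot": [0, 0, 0], "jaw": 0},
    {"translation": [-0.08, -0.08, 0.4], "delta_rot": [0, 0, 0], "jaw": 0}
  ]
}}

```text
time: 7.95
tool_pos: [0.6008, -0.0668, 0.1581]
tool_rot: [-0.0, 0.674, 0.739, 0.002]
contact_force: [-2.9, 3.0, 10.8]
gripper_width: -0.001
grasp_force: 5.5
```

```bash
python3 look.py 3
```

```text
8.1 [ 0.6008 -0.0668  0.1581] [-2.36  2.55 10.67] [0.09 0.55 0.3 ] torque [0.479 0.351 0.037]
```

Emit:
{"method": "send_rows", "body": {
  "steps": [
    {"translation": [0.03, -0.05, 0.1], "delta_rot": [0, 0, 0], "jaw": 0},
    {"translation": [0.06, -0.1, 0.2], "delta_rot": [0, 0, 0], "jaw": 0},
    {"translation": [0.06, -0.1, 0.2], "delta_rot": [0, 0, 0], "jaw": 0},
    {"translation": [0.06, -0.1, 0.2], "delta_rot": [0, 0, 0], "jaw": 0},
    {"translation": [0.06, -0.1, 0.2], "delta_rot": [0, 0, 0], "jaw": 0},
    {"translation": [0.06, -0.1, 0.2], "delta_rot": [0, 0, 0], "jaw": 0},
    {"translation": [0.06, -0.1, 0.2], "delta_rot": [0, 0, 0], "jaw": 0},
    {"translation": [0.06, -0.1, 0.2], "delta_rot": [0, 0, 0], "jaw": 0}
  ]
}}

```text
time: 8.9
tool_pos: [0.6007, -0.0668, 0.157]
tool_rot: [0.001, 0.674, 0.739, 0.003]
contact_force: [-0.3, 3.0, 12.6]
gripper_width: -0.001
grasp_force: 6.0
```

```bash
python3 look.py 3
```

```text
9.05 [ 0.6007 -0.0668  0.157 ] [-0.77  1.39 12.06] [0.37 0.58 0.21] torque [0.264 0.097 0.008]
```

Emit:
{"method": "send_rows", "body": {
  "steps": [
    {"translation": [0.02, -0.02, 0.04], "delta_rot": [0, 0, 0], "jaw": 0},
    {"translation": [0.02, -0.02, 0.04], "delta_rot": [0, 0, 0], "jaw": 0},
    {"translation": [0.02, -0.02, 0.04], "delta_rot": [0, 0, 0], "jaw": 0},
    {"translation": [0.02, -0.02, 0.04], "delta_rot": [0, 0, 0], "jaw": 0},
    {"translation": [0.02, -0.02, 0.04], "delta_rot": [0, 0, 0], "jaw": 0},
    {"translation": [0.02, -0.02, 0.04], "delta_rot": [0, 0, 0], "jaw": 0},
    {"translation": [0.02, -0.02, 0.04], "delta_rot": [0, 0, 0], "jaw": 0},
    {"translation": [0.02, -0.02, 0.04], "delta_rot": [0, 0, 0], "jaw": 0}
  ]
}}

```text
time: 9.85
tool_pos: [0.6007, -0.0668, 0.1568]
tool_rot: [0.001, 0.674, 0.739, 0.003]
contact_force: [-0.2, 1.8, 12.5]
gripper_width: 0.002
grasp_force: 6.1
```

```bash
python3 look.py 4; python3 - <<'E'
from plant import *
from h import *
f=grab_frame("scene"); np.savez("s1.npz",**f)
g=dict(np.load("scene.npz"))
a=np.hstack([cv2.resize(k["pixels"][180:300,210:300],None,fx=4,fy=4,interpolation=cv2.INTER_CUBIC) for k in (g,f)])
cv2.imwrite("pics/s1.png",a)
E
```

```text
10.05 [ 0.6007 -0.0668  0.1568] [-0.35  0.56 11.83] [0.49 0.28 0.37] torque [ 0.199  0.045 -0.004]
```

View pics/s1.png

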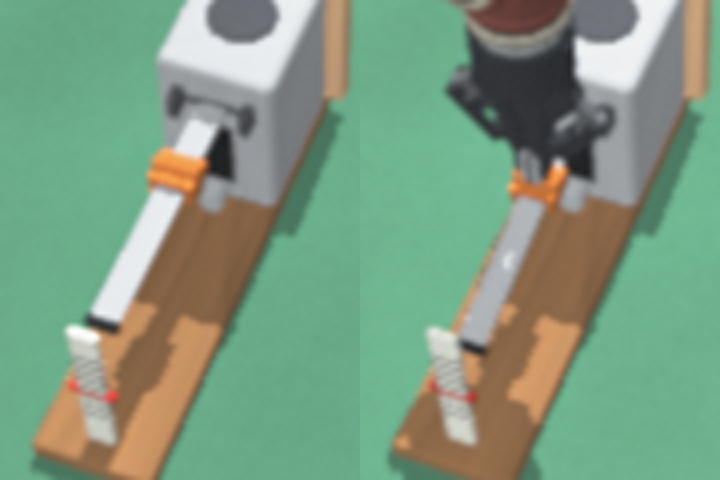

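The right half shows the closed fingers on the rib. The tip's black band has moved from about (102,322) to (114,346) in the crop and is still above the red line. I'll add a touch of force and hold once more, then measure the tip in that vertical plane.

Emit:
{"method": "send_rows", "body": {
  "steps": [
    {"translation": [0, 0, 0.04], "delta_rot": [0, 0, 0], "jaw": 0},
    {"translation": [0, 0, 0.04], "delta_rot": [0, 0, 0], "jaw": 0},
    {"translation": [0, 0, 0.04], "delta_rot": [0, 0, 0], "jaw": 0},
    {"translation": [0, 0, 0.04], "delta_rot": [0, 0, 0], "jaw": 0},
    {"translation": [0, 0, 0.04], "delta_rot": [0, 0, 0], "jaw": 0},
    {"translation": [0, 0, 0.04], "delta_rot": [0, 0, 0], "jaw": 0},
    {"translation": [0, 0, 0.04], "delta_rot": [0, 0, 0], "jaw": 0},
    {"translation": [0, 0, 0.04], "delta_rot": [0, 0, 0], "jaw": 0}
  ]
}}

```text
time: 10.9
tool_pos: [0.6007, -0.0668, 0.1564]
tool_rot: [0.001, 0.674, 0.739, 0.003]
contact_force: [-1.1, 0.8, 12.6]
gripper_width: -0.001
grasp_force: 6.2
```

```bash
python3 look.py 4; cat >> h.py <<'E'
ROOT=np.array([.5935,.009,0]); D=np.array([.0950,-.9955,0]); N=np.array([.9955,.095,0])
def castv(f,uv):
    a=cast(f,uv,0.);b=cast(f,uv,.3); k=((ROOT-a)@N)/((b-a)@N); return a+(b-a)*k[:,None]
def tip(f):
    "black band centroid and red line centroid, as (along arm, z)"
    c=f["pixels"][200:300,220:265]; h=cv2.cvtColor(c,cv2.COLOR_BGR2HSV)
    out=[]
    for m in (cv2.inRange(h,(0,0,0),(180,255,60)),cv2.inRange(h,(0,120,120),(8,255,255))|cv2.inRange(h,(172,120,120),(180,255,255))):
        for q,s in blobs(m,3):
            P=castv(f,[q+[220,200]])[0]; out.append((q+[220,200],int(s[4]),round((P-ROOT)@D,4),round(P[2],4)))
    return out
E
python3 - <<'E'
from h import *
for n in ("scene","s1"):
    print(n,*tip(dict(np.load(n+".npz"))),sep="\n ")
E
```

```text
11.1 [ 0.6007 -0.0668  0.1564] [-0.31  0.86 12.61] [0.39 0.28 0.25] torque [0.175 0.071 0.019]
scene
 (array([263.5, 219.2]), 16, np.float64(0.0017), np.float64(0.0736))
 (array([227.8, 276. ]), 6, np.float64(0.2677), np.float64(0.138))
 (array([237.6, 278.5]), 11, np.float64(0.2199), np.float64(0.0449))
s1
 (array([252.4, 208. ]), 337, np.float64(0.0735), np.float64(0.2157))
 (array([234.5, 203.5]), 4, np.float64(0.1713), np.float64(0.348))
 (array([238. , 266.6]), 5, np.float64(0.2059), np.float64(0.093))
 (array([228., 276.]), 3, np.float64(0.2667), np.float64(0.1365))
 (array([237.8, 278.8]), 6, np.float64(0.2191), np.float64(0.0417))
```

Emit:
{"method": "send_rows", "body": {
  "steps": [
    {"translation": [0, 0, -0.6], "delta_rot": [0, 0, 0], "jaw": 0},
    {"translation": [0, 0, -1.2], "delta_rot": [0, 0, 0], "jaw": 0},
    {"translation": [0, 0, -2], "delta_rot": [0, 0, 0], "jaw": 0},
    {"translation": [0, 0, -3.5], "delta_rot": [0, 0, 0], "jaw": 3},
    {"translation": [0, 0, -5], "delta_rot": [0, 0, 0], "jaw": 6.5},
    {"translation": [0, 0, -5], "delta_rot": [0, 0, 0], "jaw": 6.5},
    {"translation": [0, 0, -5], "delta_rot": [0, 0, 0], "jaw": 6.5},
    {"translation": [0, 0, -5], "delta_rot": [0, 0, 0], "jaw": 6.5}
  ]
}}

```text
time: 11.9
tool_pos: [0.5983, -0.0678, 0.2027]
tool_rot: [-0.001, 0.674, 0.738, -0.0]
contact_force: [0.3, -0.9, 0.9]
gripper_width: 0.759
grasp_force: 0.0
```

```bash
python3 look.py 4; python3 go.py .6010 -.0655 .147 5.45; python3 - <<'E'
from plant import *
from h import *
f=grab_frame("wrist"); np.savez("w2.npz",**f); cv2.imwrite("pics/w2.png",f["pixels"])
E
```

```text
12.1 [ 0.5984 -0.0678  0.2027] [ 0.11  0.4  -0.61] [0.58 0.2  0.41] torque [ 0.002 -0.001 -0.009]
t 12.1 pos [ 0.5984 -0.0678  0.2027] F [-0.34  0.2  -0.4 ]
shift cm [0.21 0.29 5.57] rot [-0.0012 -0.0004 -0.0042]
```

View pics/w2.png

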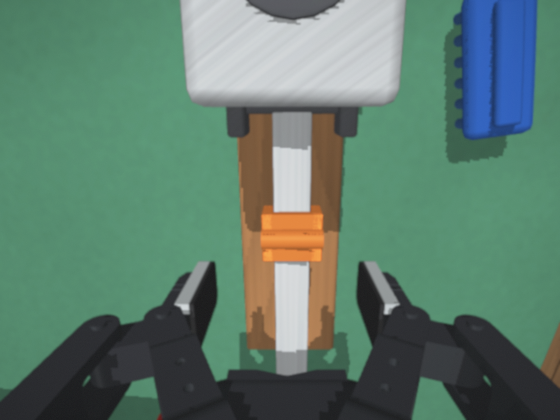

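The jaws straddle the pad, which is at (292,240) with sides at columns 261–323, and both sides are clear. I'll pinch and slide it.

```bash
python3 - <<'E'
from h import *
f=dict(np.load("w2.npz"))
print(cast(f,[[292,240],[261,240],[323,240]],.155).round(4),cast(f,[[292,206],[292,262]],.15).round(4), cast(f,[[292,106]],.176))
E
```

```text
[[ 0.6011 -0.0661  0.155 ]
 [ 0.5833 -0.0678  0.155 ]
 [ 0.619  -0.0645  0.155 ]] [[ 0.5994 -0.0472  0.15  ]
 [ 0.6028 -0.0825  0.15  ]] [[0.59365165 0.00751109 0.176     ]]
```

Emit:
{"method": "send_rows", "body": {
  "steps": [
    {"translation": [0.2, 0.25, 1.5], "delta_rot": [0, 0, 0], "jaw": 6.5},
    {"translation": [0.2, 0.25, 3], "delta_rot": [0, 0, 0], "jaw": 6.5},
    {"translation": [0.2, 0.25, 4.5], "delta_rot": [0, 0, 0], "jaw": 6.5},
    {"translation": [0.2, 0.25, 5.5], "delta_rot": [0, 0, 0], "jaw": 6.5},
    {"translation": [0.2, 0.25, 5.5], "delta_rot": [0, 0, 0], "jaw": 6.5},
    {"translation": [0.2, 0.25, 5.5], "delta_rot": [0, 0, 0], "jaw": 5},
    {"translation": [0.2, 0.25, 5.5], "delta_rot": [0, 0, 0], "jaw": 4},
    {"translation": [0.2, 0.25, 5.5], "delta_rot": [0, 0, 0], "jaw": 3.4}
  ]
}}

```text
time: 12.95
tool_pos: [0.6013, -0.0659, 0.1496]
tool_rot: [0.0, 0.674, 0.739, 0.0]
contact_force: [-1.8, -0.8, 2.9]
gripper_width: 0.414
grasp_force: 46.5
```

Emit:
{"method": "send_rows", "body": {
  "steps": [
    {"translation": [0, 0, 0], "delta_rot": [0, 0, 0], "jaw": 3},
    {"translation": [-0.5, 0, 0], "delta_rot": [0, 0, 0], "jaw": 3},
    {"translation": [-1, 0, 0], "delta_rot": [0, 0, 0], "jaw": 3},
    {"translation": [-1.5, 0, 0], "delta_rot": [0, 0, 0], "jaw": 3},
    {"translation": [-2, 0, 0], "delta_rot": [0, 0, 0], "jaw": 3},
    {"translation": [-2.5, 0, 0], "delta_rot": [0, 0, 0], "jaw": 3},
    {"translation": [-2.9, 0, 0], "delta_rot": [0, 0, 0], "jaw": 3},
    {"translation": [-2.9, 0, 0], "delta_rot": [0, 0, 0], "jaw": 3}
  ]
}}

```text
time: 13.75
tool_pos: [0.6037, -0.0919, 0.1486]
tool_rot: [-0.002, 0.674, 0.739, 0.002]
contact_force: [-1.8, 8.0, 2.8]
gripper_width: 0.407
grasp_force: 61.2
```

Emit:
{"method": "send_rows", "body": {
  "steps": [
    {"translation": [0, 0, 0], "delta_rot": [0, 0, 0], "jaw": 3},
    {"translation": [0, 0, 0], "delta_rot": [0, 0, 0], "jaw": 5},
    {"translation": [0, 0, 0], "delta_rot": [0, 0, 0], "jaw": 6.5},
    {"translation": [0, 0, 0], "delta_rot": [0, 0, 0], "jaw": 6.5},
    {"translation": [0, 0, -2], "delta_rot": [0, 0, 0], "jaw": 6.5},
    {"translation": [0, 0, -4], "delta_rot": [0, 0, 0], "jaw": 6.5},
    {"translation": [0, 0, -5.5], "delta_rot": [0, 0, 0], "jaw": 6.5},
    {"translation": [0, 0, -5.5], "delta_rot": [0, 0, 0], "jaw": 6.5}
  ]
}}

```text
time: 14.55
tool_pos: [0.6053, -0.0952, 0.2069]
tool_rot: [0.003, 0.674, 0.738, 0.001]
contact_force: [0.5, 0.1, 1.1]
gripper_width: 0.762
grasp_force: 0.0
```

```bash
python3 look.py 6; python3 - <<'E'
from plant import *
from h import *
f=grab_frame("wrist"); np.savez("w3.npz",**f)
h=cv2.cvtColor(f["pixels"],cv2.COLOR_BGR2HSV)
m=cv2.inRange(h,(5,150,120),(22,255,255)); m[:170]=0;m[:,:250]=0;m[:,335:]=0
for c,s in blobs(m,100): x,y,w,hh=s[:4]; print(s, cast(f,[[x+w/2,y],[x+w/2,y+hh]],.15).round(4))
E
```

```text
14.85 [ 0.603  -0.0944  0.202 ] [-0.42  0.05 -0.21] [0.22 0.76 0.43] torque [-0.001 -0.013 -0.008]
[ 257  204   64   57 3188] [[ 0.6021 -0.0725  0.15  ]
 [ 0.6055 -0.1082  0.15  ]]
```

Emit:
{"method": "send_rows", "body": {
  "steps": [
    {"translation": [0.3, 0, 0], "delta_rot": [0, 0, 0], "jaw": 3},
    {"translation": [0.3, 0, 0], "delta_rot": [0, 0, 0], "jaw": 0},
    {"translation": [0.3, 0, 0], "delta_rot": [0, 0, 0], "jaw": 0},
    {"translation": [0.3, 0, 0], "delta_rot": [0, 0, 0], "jaw": 0},
    {"translation": [0.3, 0, 1], "delta_rot": [0, 0, 0], "jaw": 0},
    {"translation": [0.3, 0, 2], "delta_rot": [0, 0, 0], "jaw": 0},
    {"translation": [0.3, 0, 2.6], "delta_rot": [0, 0, 0], "jaw": 0},
    {"translation": [0.3, 0, 2.6], "delta_rot": [0, 0, 0], "jaw": 0}
  ]
}}

```text
time: 15.7
tool_pos: [0.6023, -0.0913, 0.1752]
tool_rot: [-0.002, 0.674, 0.739, -0.001]
contact_force: [-0.0, -0.1, 0.2]
gripper_width: -0.0
grasp_force: 0.0
```

```bash
python3 look.py 8; python3 go.py .6035 -.0915 .170 5.45
```

```text
16.1 [ 0.6037 -0.0916  0.178 ] [-0.11 -0.08  0.27] [0.53 0.48 0.28] torque [-0.017  0.002 -0.024]
t 16.1 pos [ 0.6037 -0.0916  0.178 ] F [ 0.09 -0.05  0.01]
shift cm [ 0.01 -0.02  0.8 ] rot [ 0.0008  0.0003 -0.0041]
```

Emit:
{"method": "send_rows", "body": {
  "steps": [
    {"translation": [0, 0, 0.4], "delta_rot": [0, 0, 0], "jaw": 0},
    {"translation": [0, 0, 0.7], "delta_rot": [0, 0, 0], "jaw": 0},
    {"translation": [0, 0, 0.95], "delta_rot": [0, 0, 0], "jaw": 0},
    {"translation": [-0.02, 0, 1.2], "delta_rot": [0, 0, 0], "jaw": 0},
    {"translation": [-0.04, 0, 1.5], "delta_rot": [0, 0, 0], "jaw": 0},
    {"translation": [-0.06, 0, 1.8], "delta_rot": [0, 0, 0], "jaw": 0},
    {"translation": [-0.08, 0, 2.1], "delta_rot": [0, 0, 0], "jaw": 0},
    {"translation": [-0.08, 0, 2.1], "delta_rot": [0, 0, 0], "jaw": 0}
  ]
}}

```text
time: 16.9
tool_pos: [0.6036, -0.0926, 0.1571]
tool_rot: [0.0, 0.674, 0.739, -0.0]
contact_force: [-3.0, -1.3, 6.5]
gripper_width: -0.0
grasp_force: 3.4
```

```bash
python3 look.py 4
```

```text
17.1 [ 0.6036 -0.0926  0.1575] [-3.49 -1.    6.73] [0.48 0.09 0.58] torque [-0.131  0.578 -0.007]
```

Emit:
{"method": "send_rows", "body": {
  "steps": [
    {"translation": [-0.02, -0.1, 0.2], "delta_rot": [0, 0, 0], "jaw": 0},
    {"translation": [-0.04, -0.2, 0.4], "delta_rot": [0, 0, 0], "jaw": 0},
    {"translation": [-0.05, -0.25, 0.6], "delta_rot": [0, 0, 0], "jaw": 0},
    {"translation": [-0.05, -0.25, 0.75], "delta_rot": [0, 0, 0], "jaw": 0},
    {"translation": [-0.05, -0.25, 0.85], "delta_rot": [0, 0, 0], "jaw": 0},
    {"translation": [-0.05, -0.25, 0.85], "delta_rot": [0, 0, 0], "jaw": 0},
    {"translation": [-0.05, -0.25, 0.85], "delta_rot": [0, 0, 0], "jaw": 0},
    {"translation": [-0.05, -0.25, 0.85], "delta_rot": [0, 0, 0], "jaw": 0}
  ]
}}

```text
time: 17.9
tool_pos: [0.6033, -0.0928, 0.151]
tool_rot: [0.002, 0.674, 0.739, 0.002]
contact_force: [1.8, 2.1, 9.2]
gripper_width: -0.0
grasp_force: 4.9
```

```bash
python3 look.py 4
```

```text
18.1 [ 0.6033 -0.0927  0.151 ] [ 0.51  1.38 10.13] [0.43 0.31 0.16] torque [ 0.281 -0.081  0.002]
```

Emit:
{"method": "send_rows", "body": {
  "steps": [
    {"translation": [0.02, 0, 0.15], "delta_rot": [0, 0, 0], "jaw": 0},
    {"translation": [0.04, 0, 0.3], "delta_rot": [0, 0, 0], "jaw": 0},
    {"translation": [0.05, 0, 0.45], "delta_rot": [0, 0, 0], "jaw": 0},
    {"translation": [0.05, 0, 0.45], "delta_rot": [0, 0, 0], "jaw": 0},
    {"translation": [0.05, 0, 0.45], "delta_rot": [0, 0, 0], "jaw": 0},
    {"translation": [0.05, 0, 0.45], "delta_rot": [0, 0, 0], "jaw": 0},
    {"translation": [0.05, 0, 0.45], "delta_rot": [0, 0, 0], "jaw": 0},
    {"translation": [0.05, 0, 0.45], "delta_rot": [0, 0, 0], "jaw": 0}
  ]
}}

```text
time: 18.9
tool_pos: [0.6034, -0.0925, 0.147]
tool_rot: [0.002, 0.674, 0.739, 0.002]
contact_force: [-0.3, 1.1, 12.1]
gripper_width: 0.0
grasp_force: 5.9
```

```bash
python3 look.py 6; python3 - <<'E'
from plant import *
from h import *
f=grab_frame("scene"); np.savez("s2.npz",**f)
cv2.imwrite("pics/s2.png",cv2.resize(f["pixels"][225:300,210:290],None,fx=8,fy=8,interpolation=cv2.INTER_CUBIC))
# predicted band-centre / tip pixels for several tip drops, relative to drop 0
K=np.array([[f["fx"],0,f["cx"]],[0,f["fy"],f["cy"]],[0,0,1]])
for d in (0,.035,.040,.045,.050,.055,.060):
    th=np.arcsin(d/.22); P=ROOT+.215*np.cos(th)*D+np.array([0,0,.1425-.215*np.sin(th)])
    p=cv2.projectPoints(P.reshape(1,3),np.asarray(f["rvec"],float),np.asarray(f["tvec"],float),K,np.asarray(f["dist"],float))[0].ravel()
    print(d,p.round(2),((p-[210,225])*8).round(0))
for n in("scene","s1","s2"):
    g=dict(np.load(n+".npz")) ; h=g["pixels"][255:275,228:246].min(2); 
    w=np.clip(90.-h,0,None); yy,xx=np.mgrid[255:275,228:246]; print(n,(w*xx).sum()/w.sum(),(w*yy).sum()/w.sum(),w.sum())
E
```

```text
19.2 [ 0.6034 -0.0926  0.147 ] [-0.92  1.4  11.61] [0.58 0.45 0.42] torque [0.226 0.117 0.011]
0 [235.18 260.19] [201. 282.]
0.035 [236.67 265.64] [213. 325.]
0.04 [236.94 266.27] [215. 330.]
0.045 [237.22 266.87] [218. 335.]
0.05 [237.51 267.43] [220. 339.]
0.055 [237.83 267.95] [223. 344.]
0.06 [238.15 268.44] [225. 348.]
scene 240.27924528301887 266.83180592991914 1855.0
s1 241.71380697050938 268.4859249329759 1492.0
s2 241.13500347947112 269.80027835768965 1437.0
```

View pics/s2.png

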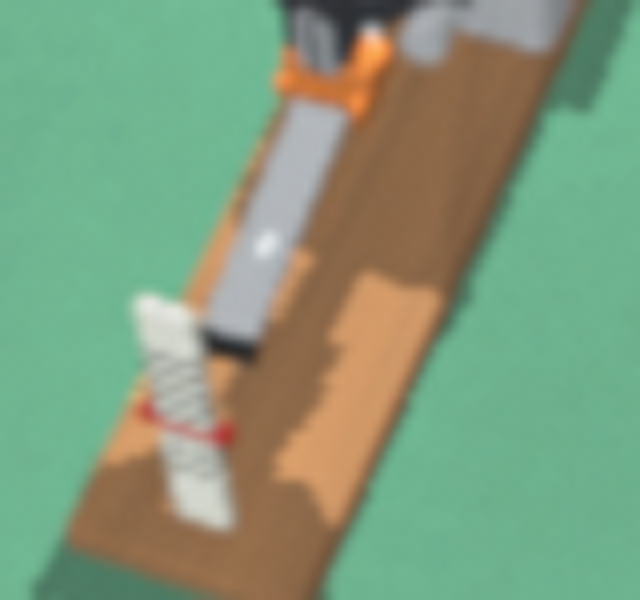

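The crop shows the band at about (230,345) and the red line at (190,425). A 5 mm change is only about half a pixel in this view, so I'll use the depth readings along the arm, calibrated against the unpressed frame.

```bash
cat >> h.py <<'E'
def armpts(f,zlo=.05):
    "3D points of the strip: (along, z)"
    v,u=np.mgrid[200:300,215:300]; d=f["range_z"][200:300,215:300].ravel().astype(float); uv=np.c_[u.ravel(),v.ravel()].astype(float)
    K=np.array([[f["fx"],0,f["cx"]],[0,f["fy"],f["cy"]],[0,0,1]],float)
    n=cv2.undistortPoints(uv.reshape(-1,1,2),K,f["dist"]).reshape(-1,2)
    M=cv2.Rodrigues(np.asarray(f["rvec"],float))[0]
    P=(np.c_[n,np.ones(len(n))]*d[:,None]-np.asarray(f["tvec"]).ravel())@M
    a=(P-ROOT)@D; c=(P-ROOT)@N
    k=(d>0)&(abs(c)<.009)&(a>.13)&(a<.215)&(P[:,2]>zlo)&(P[:,2]<.16)
    return a[k],P[k,2],c[k]
E
python3 - <<'E'
from h import *
for n in ("scene","s1","s2"):
    f=dict(np.load(n+".npz")); a,z,c=armpts(f)
    p=np.polyfit(a,z,1); r=z-np.polyval(p,a); k=abs(r)<2.5*np.median(abs(r))+1e-4; p=np.polyfit(a[k],z[k],1)
    print(n,len(a),k.sum(),"slope",p[0].round(4),"z@.175",np.polyval(p,.175).round(4),"z@.2",np.polyval(p,.2).round(4),"rms",r[k].std().round(4),"mid c",c.mean().round(4))
E
```

```text
scene 151 140 slope -0.0108 z@.175 0.1446 z@.2 0.1443 rms 0.0019 mid c 0.0003
s1 155 137 slope -0.1789 z@.175 0.1142 z@.2 0.1098 rms 0.0018 mid c -0.0
s2 163 149 slope -0.2109 z@.175 0.1048 z@.2 0.0996 rms 0.002 mid c -0.0002
```

Emit:
{"method": "send_rows", "body": {
  "steps": [
    {"translation": [0.04, -0.03, 0.07], "delta_rot": [0, 0, 0], "jaw": 0},
    {"translation": [0.04, -0.03, 0.07], "delta_rot": [0, 0, 0], "jaw": 0},
    {"translation": [0.04, -0.03, 0.07], "delta_rot": [0, 0, 0], "jaw": 0},
    {"translation": [0.04, -0.03, 0.07], "delta_rot": [0, 0, 0], "jaw": 0},
    {"translation": [0.04, -0.03, 0.07], "delta_rot": [0, 0, 0], "jaw": 0},
    {"translation": [0.04, -0.03, 0.07], "delta_rot": [0, 0, 0], "jaw": 0},
    {"translation": [0.04, -0.03, 0.07], "delta_rot": [0, 0, 0], "jaw": 0},
    {"translation": [0.04, -0.03, 0.07], "delta_rot": [0, 0, 0], "jaw": 0}
  ]
}}

```text
time: 20.05
tool_pos: [0.6033, -0.0925, 0.1466]
tool_rot: [0.003, 0.674, 0.739, 0.002]
contact_force: [0.1, 1.2, 12.8]
gripper_width: 0.001
grasp_force: 5.9
```

```bash
python3 look.py 10; python3 - <<'E'
from plant import *
from h import *
f=grab_frame("scene"); a,z,c=armpts(f)
p=np.polyfit(a,z,1); r=z-np.polyval(p,a); k=abs(r)<2.5*np.median(abs(r))+1e-4; p=np.polyfit(a[k],z[k],1)
for x,z0 in((.175,.1446),(.2,.1443)): print("tip drop mm",220*np.sin(np.arctan((z0-np.polyval(p,x))/x)))
E
```

```text
20.55 [ 0.6033 -0.0925  0.1466] [-0.27  0.58 11.69] [0.51 0.32 0.43] torque [ 0.09   0.032 -0.011]
tip drop mm 49.981512052397406
tip drop mm 49.708654402354746
```

Emit:
{"method": "send_rows", "body": {
  "steps": [
    {"translation": [0, 0, 0.05], "delta_rot": [0, 0, 0], "jaw": 0},
    {"translation": [0, 0, 0.05], "delta_rot": [0, 0, 0], "jaw": 0},
    {"translation": [0, 0, 0.05], "delta_rot": [0, 0, 0], "jaw": 0},
    {"translation": [0, 0, 0.05], "delta_rot": [0, 0, 0], "jaw": 0},
    {"translation": [0, 0, 0.05], "delta_rot": [0, 0, 0], "jaw": 0},
    {"translation": [0, 0, 0.05], "delta_rot": [0, 0, 0], "jaw": 0},
    {"translation": [0, 0, 0.05], "delta_rot": [0, 0, 0], "jaw": 0},
    {"translation": [0, 0, 0.05], "delta_rot": [0, 0, 0], "jaw": 0}
  ]
}}

```text
time: 21.4
tool_pos: [0.6033, -0.0925, 0.1461]
tool_rot: [0.003, 0.674, 0.739, 0.002]
contact_force: [0.6, 0.6, 12.2]
gripper_width: -0.002
grasp_force: 6.1
```

```bash
python3 look.py 6
```

```text
21.7 [ 0.6033 -0.0925  0.1462] [-0.23  0.26 12.02] [0.58 0.53 0.56] torque [ 0.088  0.04  -0.016]
```

Emit:
{"method": "send_rows", "body": {
  "steps": [
    {"translation": [0, 0, -0.6], "delta_rot": [0, 0, 0], "jaw": 0},
    {"translation": [0, 0, -1.2], "delta_rot": [0, 0, 0], "jaw": 0},
    {"translation": [0, 0, -2], "delta_rot": [0, 0, 0], "jaw": 0},
    {"translation": [0, 0, -3], "delta_rot": [0, 0, 0], "jaw": 0},
    {"translation": [0, 0, -5], "delta_rot": [0, 0, 0], "jaw": 0},
    {"translation": [0, 0, -8], "delta_rot": [0, 0, 0], "jaw": 0},
    {"translation": [0, 0, -9], "delta_rot": [0, 0, 0], "jaw": 0},
    {"translation": [0, 0, -9], "delta_rot": [0, 0, 0], "jaw": 0}
  ]
}}

```text
time: 22.5
tool_pos: [0.6013, -0.0923, 0.2338]
tool_rot: [0.001, 0.674, 0.739, 0.001]
contact_force: [0.9, -0.8, -0.3]
gripper_width: 0.003
grasp_force: 0.0
```

```bash
python3 look.py 10; python3 - <<'E'
from plant import *
from h import *
f=grab_frame("scene"); a,z,c=armpts(f)
print("arm z",np.median(z))
w=grab_frame("wrist"); cv2.imwrite("pics/w4.png",w["pixels"])
E
```

```text
23.0 [ 0.6004 -0.0922  0.2317] [ 0.03  0.06 -0.34] [0.51 0.48 0.55] torque [ 0.015 -0.016 -0.012]
arm z 0.14459910561382366
```

View pics/w4.png

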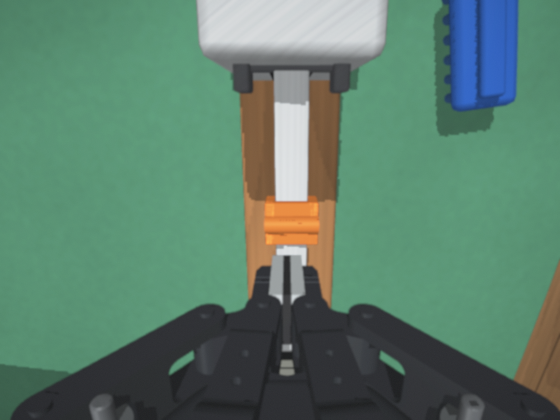

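The arm is back up (strip at z 0.1446, as at the start). The pad sits moved out at (292,222), the gripper is clear and the brush has not moved, so I'm handing in.

```bash
python3 -c "
from plant import *
print(job_done())"
```

```text
the job is handed in; nothing more can be done
None
```

The job is handed in, verdict not shown: at 12 N the tip first sank about 37 mm; with the pad slid about 26 mm out, the held press of about 12 N put it within about 1–2 mm of the red line by my measurement, and the arm then sprang back up with the gripper clear.

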